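# Refit the roller head of a peristaltic pump

## Task

Refit the serviced roller head to the peristaltic pump: lift it out of its blue stand, lower its tapered shank into the pump's spindle and feel for the drive dogs by turning the head under light pressure, until its slot drops over them and it sits fully home on the spindle face. Then swing the red keeper all the way closed over the rim of the head and let go. Be gentle and never force anything, and leave the bottles, the vial and the tape where they stand.

Things in the scene. Friction and masses are not known exactly. Their poses are not given: they have to be found in the camera images.
- roller_head: The loose roller head, 0.25 to 0.5 kg, upright in a round blue stand 46 mm tall. Origin on its axis in the seating face (underside of its steel drive collar, 58 mm wide, 8 mm thick); z up. Along the head's x a slot 9.5 mm wide, 8 mm deep crosses the collar's underside (half a turn is the same). Above are discs 68 mm wide with white rollers, to z = 34 mm; red marks over the slot's ends.
- hub_grip (a point): Point on the roller head's axis, 57 mm above its origin, inside the black hub that is its handle: the hub stands from 34 to 66 mm above the origin, 34 mm in diameter, with two flats 26 mm apart that face the head's +y and -y. Grip it across the flats. Axes as the head's.
- shank_tip (a point): Tip of the roller head's tapered steel shank, on the axis 33 mm below the head's origin. The shank is 22 mm in diameter at the collar and 14 mm near this tip, which is chamfered.
- pump: The bench peristaltic pump, fixed: white and grey housing 165 mm (x) by 136 mm (y), deck 90 mm high. Origin on the spindle axis at bench level; its x axis points from its front panel (facing the robot) to its back, y to its left, z up. A horseshoe tube track (inner radius 39 mm, top 128 mm above the bench) stands round the back half of the spindle.
- spindle_face (a point): Centre of the spindle's flat steel face, 100 mm above the bench; axes as the pump's. The taper bore opens here, 23 mm wide, narrowing as the shank does. Two brass dogs, 7 mm wide, chamfered, face each other at radius 15 to 26 mm, 6 mm above the face. Their line lies within 0.7 rad either side of the pump's x axis; it is not measured: feel for it. The gearbox holds it up to 1.5 N m.
- deck (a point): Point on the spindle axis at deck height, 10 mm below the spindle face. The fit: riding on the dogs it stands 6 mm proud of the spindle face and the taper centres it to 1.5 mm; with its slot within 0.05 rad of the dogs it drops home, its origin then at spindle_face. A push of 5 to 10 N seats it; the taper multiplies a push, and over 80 N of contact force in sum spoils it.
- keeper (a joint): Angle of the red keeper, rad: 0 closed, growing to 1.45 as it swings outward (clockwise seen from above, to the pump's left). It stays where it is left (friction 0.12 N m, about 1 N at its knob). Closed, its bar (13 mm wide, 6 mm thick, underside 36 mm above the spindle face) lies over the rim of the seated head with 2 mm to spare; a head that is not home stops it.
- keeper_knob (a point): Point on the axis of the keeper's upright black knob (15 mm in diameter, 32 mm tall on the bar), 8 mm below its top, 24 mm above the bar, 166 mm above the bench. It is 118 mm from the axis of keeper_hinge: in the pump's -x direction from it when closed (0), in the pump's +y direction when open by 1.57.
- keeper_hinge (a point): Point on the keeper's upright hinge axis, 62 mm behind and 28 mm to the left of the spindle axis, 136 mm above the bench.
- dye_bottle: Brown reagent bottle with black cap, 64 mm in diameter, 128 mm tall, right of the pump: leave it. Origin at the centre of its underside.
- carrier_bottle: Clear reagent bottle of milky liquid with blue cap, 62 mm in diameter, 123 mm tall, right of the pump: leave it. Origin at the centre of its underside.
- vial: Small vial with blue cap, 23 mm in diameter, 52 mm tall, in front of the pump: leave it. Origin at the centre of its underside.
- tape: Roll of black tape, 59 mm in diameter, 19 mm tall, in front of the pump: leave it. Origin at the centre of its underside.

How it is judged (in metres and radians):
On the way, in this order (a step that is already met when the one before it is completed fails the run):
1. the roller head is fully home in the spindle, slot over the dogs, while the keeper is still open (z of roller_head in the frame of spindle_face below 0.002 m and horizontal distance between roller_head and spindle_face below 0.002 m and angle between roller_head's own z axis and vertical below 0.06 rad and value of joint keeper above 0.4 rad), for 0.2 s.
2. the keeper is closed over the head (value of joint keeper below 0.1 rad), for 0.2 s.
At the end, for the whole second after the job is handed in: The roller head is home in the spindle (its origin within 2 mm of the spindle face in height and within 2 mm of the axis, upright within 0.06 rad, at rest) and the keeper is closed to within 0.1 rad (z of roller_head in the frame of spindle_face between -0.003 and 0.002 m and horizontal distance between roller_head and spindle_face below 0.002 m and angle between roller_head's own z axis and vertical below 0.06 rad and value of joint keeper below 0.1 rad and linear speed of roller_head below 0.02 m/s); the robot touches nothing.
It fails at once if the roller head is pressed on the pump (spindle, dogs, keeper, housing) with more than 80 N, all contacts summed (contact force between roller_head and pump above 80 N).
It fails at once if a bottle, the vial or the tape is moved by more than 20 mm (distance of any of dye_bottle, carrier_bottle, vial, tape from where it was at the start of the episode above 0.02 m).
It also fails if it takes over 67 s, if anything falls off the work surface, if the arm or the gripper's body presses on something with over 40 N, if the wrist force passes 120 N, or if a joint passes its speed limit or range.

## Robot

A 6-joint arm with a two-finger parallel gripper is mounted at the origin on a cart in front of the work surface, level with it; the furniture and walls round the work are solid. World frame = base frame: x ahead of the robot, y to its left, z up, the work surface at z = 0. Lengths are in m, angles in degrees, forces in N, time in s.
With the tool pointing down it reaches from about 0.3 to 1 m from the base axis. Payload 5.1 kg.
Tool frame: the origin (TCP) lies between the finger pads; the fingertips stand 25 mm ahead of it and the grasp point (between the pads) lies 6 mm ahead of it (arm.finger_overhang is the distance from the TCP to the fingertips, in m); z points along the fingers, y is the line along which they close (so a half turn about z gives the same grasp; the last joint's range is limited). The gripper opens to 95 mm and grips with 3 to 60 N. Pads are 20 mm wide; open, the fingers measure 119 mm over their backs; the gripper's body (75 mm by 180 mm) begins 59 mm behind the grasp point.
Start: joints at [61.501, 7.093, 94.555, -0, 78.352, -4.733], TCP at [0.262, 0.595, 0.24] pointing down, gripper open.
Joint ranges: [-149.61, 149.61], [-58.7, 133.49], [1.44, 155.28], [-77.14, 257.14], [18.33, 153.61], [-166.67, 166.67]. Speed limits (degrees/s): [147.25, 147.25, 180, 180, 180, 180].

## Interface

Orientations are given as a 3x3 rotation matrix whose columns are the frame's x, y, z axes.
In Python, from station import arm gives the robot as it stands. The module is installed in compiled form; this text tells all that it offers.
- The arm moves only by the tool play_rows, never from a script. Its argument "increments" is a list of rows, each an object with "delta_rot": the turn, a rotation vector about the tool's x, y, z in parts of the range, where 1.0 means pi/2 rad, a list of three; "slide": the shift along the tool's x, y, z in a scale on which 1.0 is 1 m, a list of three; "hand": the finger opening in m, from 0 to 0.0951. A call has 1 to 8 rows; each row is the pose to reach, as a shift and turn from the pose commanded when the call began, along the tool's axes at that moment; what a row does not reach only later rows make up. A row lasts 1/10 s, in which the tool goes at most 50 mm and 8.59 degrees, less where a joint would pass 70% of its speed; a pose out of reach is approached as far as the arm can. No shift or turn number may pass 1 either way. A call with a gripper value outside its range is refused whole. The fingers move at their own pace and stop on an object; "grip_force" is the grip in N (left out, the last holds). Time passes only in rows, so rows that repeat a pose let the fingers close. It gives the time, the measured TCP pose, the force, the opening and the grip force at its end, in the units of the state.
- arm.get_state(): the state, without advancing time (a new reading comes with each control period).
- arm.get_image(name): name is "scene" or "side" or "wrist"; returns (picture, depth): 480x640x3 uint8, red, green, blue; 480x640 float32, m along the optical axis (not along the pixel's ray), 0 where there is no reading.
- arm.camera_params(name): a dict with "camera_matrix" (3x3 intrinsics, pixels), "R" (3x3) and "t" (3): a world point X has camera coordinates R X + t; the wrist camera has in their place "mount" (4x4, takes a point from camera to tool coordinates, whose origin is the TCP and whose axes are the flange's). Camera axes: x right, y down, z forward; pixel columns grow to the right and rows downward; lengths in m; the calibration is good to about 2 mm. A picture is of the moment at which its call begins: read the wrist's pose just before it. camera_params takes no time and is no camera call.
- arm.close_job(): hands the job in; it is judged then, once.
The state is a dict: "t": time; "q": joint angles; "dq": joint speeds; "joint_efforts": joint torques, N m; "position": TCP position; "orientation": TCP orientation; "wrist_force": force on the tool from outside, world axes, zero at the start; "ft_torque": the same for the moment, N m; "opening": finger opening in m; "finger_force": force on a finger pad.
Only numpy, scipy, OpenCV 4.12 (cv2) and the standard library are available. Lean on these libraries where they do the work, as an engineer would, in place of code of your own. Each camera call takes 0.05 s, during which the arm holds its last target. There are 200 camera calls.

## Working session

There is one attempt and no reset: what is moved stays moved. The work goes in short steps, Python scripts to look and compute and a tool call to move; the robot and the scene stay as the last step left them, time stands still between calls to the robot, and variables do not carry over. Pictures are saved under pics/ and viewed, at most 10 in all, crops included, and the job is handed in when it is done.

Besides the shell and the picture viewer there is one more tool, called after ">>>" by a JSON object that holds its "name" and its "arguments". play_rows: Moves the arm, as the interface text tells. Its arguments: {"type":"object","properties":{"increments":{"type":"array"},"grip_force":{"type":"number"}},"required":["increments"]}

```bash
mkdir -p pics; cat > h.py <<'E'
import numpy as np, cv2
from station import arm
def cam(n):
    p=arm.camera_params(n); s=arm.get_state()
    im,d=arm.get_image(n); K=np.array(p["camera_matrix"])
    if "R" in p: R=np.array(p["R"]);t=np.array(p["t"]); Rw=R.T; c=-R.T@t
    else:
        M=np.array(p["mount"]); O=np.array(s["orientation"]); Rw=O@M[:3,:3]; c=O@M[:3,3]+np.array(s["position"])
    return im,d,K,Rw,c
def pts(d,K,Rw,c):
    v,u=np.indices(d.shape); 
    P=np.stack([(u-K[0,2])/K[0,0]*d,(v-K[1,2])/K[1,1]*d,d],-1)
    return P@Rw.T+c
def save(n,im): cv2.imwrite("pics/"+n,im[:,:,::-1])
E
python3 - <<'E'
from h import *
s=arm.get_state(); print(s["t"],s["position"],np.round(s["orientation"],3),s["wrist_force"],arm.finger_overhang)
for n in ["scene","side","wrist"]:
    im,d,K,Rw,c=cam(n); save(n+"0.png",im); np.savez(n+"0.npz",im=im,d=d,K=K,Rw=Rw,c=c); print(n,c.round(3),K[0,0],Rw[:,2].round(2),(d>0).mean())
E
```

```text
0.0 [0.26170231 0.59434249 0.23836583] [[-0.915  0.403 -0.001]
 [ 0.403  0.915 -0.002]
 [ 0.    -0.002 -1.   ]] [ 0.20148239 -0.80713073 -0.18476868] 0.025
scene [-0.122 -0.682  0.535] 574.1370594001799 [ 0.71  0.54 -0.46] 0.9958919270833333
side [0.523 0.516 0.628] 514.9281936916364 [ 0.02 -0.81 -0.59] 0.99595703125
wrist [0.187 0.627 0.384] 394.74416225522197 [ 0.27 -0.12 -0.96] 0.9959375
```

View pics/scene0.png

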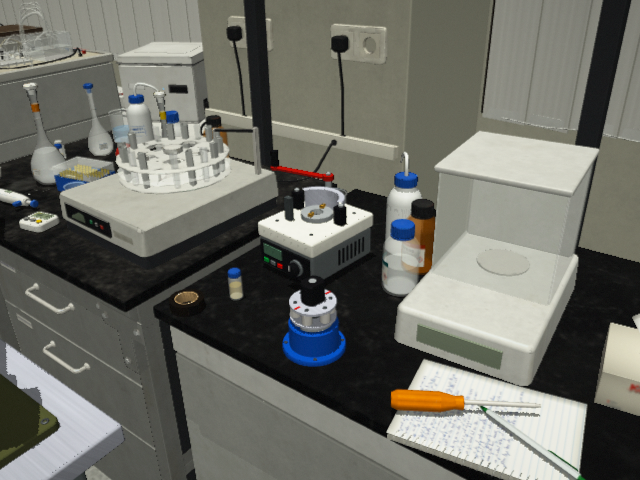

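View pics/side0.png

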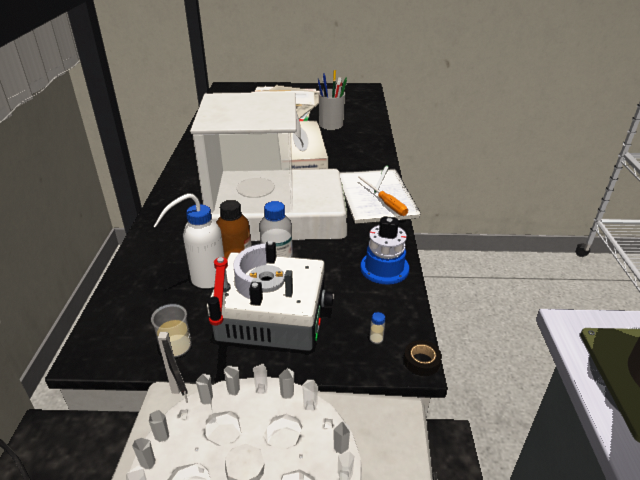

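View pics/wrist0.png

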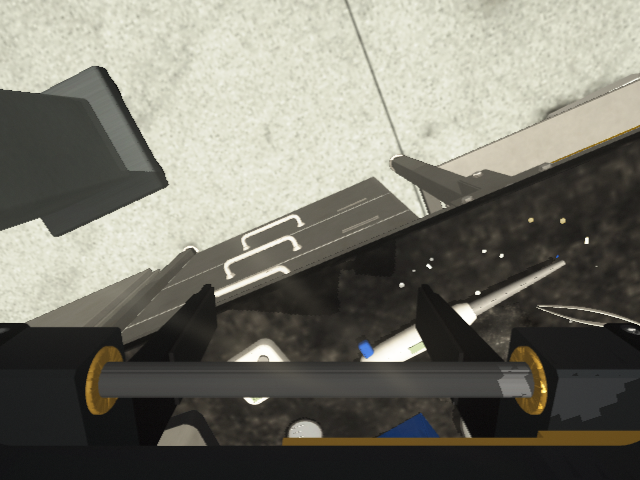

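The scene view shows the head in its stand at (313,310), the spindle at (318,212) and the open keeper at (305,172). In the side view the head is at (388,245), the spindle at (266,276) and the keeper knob at (214,308). The wrist view shows nothing relevant yet. Next I measure these from the depth images.

```bash
python3 - <<'E'
from h import *
cl=[]
for n in ["scene","side"]:
    f=np.load(n+"0.npz"); P=pts(f["d"],f["K"],f["Rw"],f["c"]); im=f["im"].astype(int)
    hsv=cv2.cvtColor(f["im"],cv2.COLOR_RGB2HSV).astype(int)
    boxes={"scene":dict(head=(270,270,355,370),pump=(250,150,380,285)),"side":dict(head=(350,205,420,290),pump=(200,235,345,355))}[n]
    def sub(b): 
        x0,y0,x1,y1=boxes[b]; return P[y0:y1,x0:x1].reshape(-1,3),hsv[y0:y1,x0:x1].reshape(-1,3)
    print("==",n)
    Q,h=sub("head")
    blue=(h[:,0]>100)&(h[:,0]<125)&(h[:,1]>150)&(h[:,2]>80)
    print("stand z max",np.percentile(Q[blue][:,2],[2,50,98]).round(4),"ctr",Q[blue][:,:2].mean(0).round(4))
    up=(Q[:,2]>.05)&(Q[:,2]<.2)
    hist,e=np.histogram(Q[up][:,2],bins=np.arange(.05,.16,.002)); print([(round(a,3),int(c)) for a,c in zip(e,hist) if c>0])
    top=Q[:,2]>Q[up][:,2].max()-.004; top&=Q[:,2]<.2
    print("top",Q[top].mean(0).round(4),Q[top].min(0).round(3),Q[top].max(0).round(3))
    red=((h[:,0]<8)|(h[:,0]>172))&(h[:,1]>120)&(h[:,2]>80)&up
    print("red",Q[red].round(4).tolist()[:20])
    Q,h=sub("pump")
    deck=(abs(Q[:,2]-.09)<.004)
    if deck.sum()>20: print("deck",deck.sum(),cv2.minAreaRect(Q[deck][:,:2].astype(np.float32)*1000), Q[deck][:,2].mean())
    for z in [.1,.128]:
        m=(abs(Q[:,2]-z)<.003); print(z,m.sum(),Q[m].mean(0).round(4),Q[m].min(0).round(3),Q[m].max(0).round(3))
    red=((h[:,0]<6)|(h[:,0]>174))&(h[:,1]>150)&(h[:,2]>80)&(Q[:,2]>.12)
    R=Q[red]; print("red n",len(R)); hist,e=np.histogram(R[:,2],bins=np.arange(.12,.18,.004)); print(hist)
    if len(R)>5: print(cv2.minAreaRect(R[:,:2].astype(np.float32)*1000))
    k=(Q[:,2]>.165)&(Q[:,2]<.19); print("knob top",k.sum(),Q[k].mean(0).round(4),Q[k].max(0).round(4),Q[k].min(0).round(3))
    np.savez(n+"_p.npz",Q=Q,h=h)
E
```

```text
== scene
stand z max [0.0016 0.0185 0.047 ] ctr [ 0.3873 -0.2823]
[(np.float64(0.05), 10), (np.float64(0.052), 6), (np.float64(0.054), 31), (np.float64(0.056), 146), (np.float64(0.058), 174), (np.float64(0.06), 43), (np.float64(0.062), 43), (np.float64(0.064), 30), (np.float64(0.066), 33), (np.float64(0.068), 24), (np.float64(0.07), 32), (np.float64(0.072), 15), (np.float64(0.074), 20), (np.float64(0.076), 48), (np.float64(0.078), 270), (np.float64(0.08), 383), (np.float64(0.082), 45), (np.float64(0.084), 28), (np.float64(0.086), 24), (np.float64(0.088), 31), (np.float64(0.09), 30), (np.float64(0.092), 31), (np.float64(0.094), 28), (np.float64(0.096), 34), (np.float64(0.098), 25), (np.float64(0.1), 32), (np.float64(0.102), 30), (np.float64(0.104), 29), (np.float64(0.106), 34), (np.float64(0.108), 28), (np.float64(0.11), 99), (np.float64(0.112), 126), (np.float64(0.114), 6)]
top [ 0.4114 -0.2632  0.1124] [ 0.395 -0.277  0.111] [ 0.43  -0.249  0.115]
red [[0.4442, -0.2692, 0.0817], [0.4404, -0.2683, 0.0816], [0.4421, -0.2688, 0.0809], [0.4443, -0.269, 0.0798], [0.4375, -0.2668, 0.0809]
[... 1801 characters left out ...]
.3886, -0.257, 0.0782], [0.3876, -0.2523, 0.0816], [0.3855, -0.2539, 0.0804], [0.3835, -0.2548, 0.0798], [0.3814, -0.2561, 0.079], [0.3819, -0.2522, 0.0795]]
deck 3444 ((641.2955322265625, -130.70367431640625), (168.9600372314453, 221.3851776123047), 80.74869537353516) 0.08900963428706926
0.1 739 [ 0.6319 -0.1179  0.0993] [ 0.577 -0.22   0.097] [ 0.743 -0.051  0.103]
0.128 387 [ 0.6465 -0.1094  0.1268] [ 0.577 -0.169  0.125] [ 0.679 -0.055  0.131]
red n 462
[  0   0   0   3  85 344  25   0   1   0   0   1   0   0]
((616.362060546875, 211.58485412597656), (32.063682556152344, 635.2996215820312), 14.089244842529297)
knob top 113 [0.6702 0.0279 0.1709] [0.6777 0.0343 0.1744] [0.663 0.018 0.165]
```

```bash
cat >> h.py <<'E'
def go(target,yaw_x=None):
    """print slide (tool axes) to a world TCP point and delta_rot z to bring tool x to yaw_x (deg)"""
    s=arm.get_state(); O=np.array(s["orientation"]); 
    sl=O.T@(np.array(target)-np.array(s["position"]))
    print("slide",sl.round(4), end=" ")
    if yaw_x is not None:
        dy=(yaw_x-np.degrees(np.arctan2(O[1,0],O[0,0]))+180)%360-180
        print("dyaw world",dy.round(2),"rotz",np.radians(-dy).round(4),end="")
    print()
E
python3 - <<'E'
from h import *
from scipy.optimize import least_squares
A=[];
for n in ["scene","side"]:
    f=np.load(n+"0.npz"); P=pts(f["d"],f["K"],f["Rw"],f["c"]).reshape(-1,3)[f["d"].ravel()>0]
    dv=np.array([.413,-.261])-np.array([.262,.594]); L=np.linalg.norm(dv); e=dv/L
    r=P[:,:2]-[.262,.594]; a=r@e; b=abs(r[:,0]*e[1]-r[:,1]*e[0])
    for i in range(0,9): 
        m=(a>i*.1-.05)&(a<i*.1+.05)&(b<.15)&(P[:,2]<.5); print(n,i,P[m][:,2].max().round(3) if m.any() else None,end="; ")
    print()
    D=np.load(n+"_p.npz"); Q,h=D["Q"],D["h"]
    w=(np.hypot(Q[:,0]-.635,Q[:,1]+.115)<.12)
    m=w&(abs(Q[:,2]-.0898)<.003)&(h[:,1]<40)&(h[:,2]>150)
    r=cv2.minAreaRect(Q[m][:,:2].astype(np.float32)*1000); print("deck",r); b=cv2.boxPoints(r); print(b)
    m=w&(abs(Q[:,2]-.1275)<.0025)&(h[:,1]<60)&(np.hypot(Q[:,0]-.635,Q[:,1]+.115)<.065)
    X=Q[m][:,:2]
    print("ring",m.sum(),X.min(0),X.max(0))
    g=lambda p: np.hypot(X[:,0]-p[0],X[:,1]-p[1])-p[2]
    s=least_squares(g,[.635,-.115,.042],loss="soft_l1",f_scale=.002); print("ringfit",s.x.round(4))
    m=w&(abs(Q[:,2]-.0998)<.002)&(np.hypot(Q[:,0]-.635,Q[:,1]+.115)<.04)
    print("face",m.sum(),cv2.minEnclosingCircle(Q[m][:,:2].astype(np.float32)*1000))
    m=((h[:,0]<6)|(h[:,0]>174))&(h[:,1]>150)&(h[:,2]>80)&(abs(Q[:,2]-.14)<.006)&(Q[:,0]>.6)&(Q[:,1]>-.15)&(Q[:,1]<.06)
    print("bar",m.sum(),cv2.boxPoints(cv2.minAreaRect(Q[m][:,:2].astype(np.float32)*1000)).round(1).tolist())
go([.413,-.261,.24],167.2)
E
```

```text
scene 0 0.022; scene 1 0.024; scene 2 0.094; scene 3 0.096; scene 4 0.095; scene 5 0.096; scene 6 0.021; scene 7 0.091; scene 8 0.093; 
deck ((615.7114868164062, -115.03902435302734), (136.76263427734375, 165.42449951171875), 83.86062622070312)
[[ 526.16046  -174.1823  ]
 [ 690.63617  -191.87401 ]
 [ 705.2625    -55.895752]
 [ 540.7868    -38.20404 ]]
ring 274 [ 0.57719763 -0.17397263] [ 0.68987694 -0.05931761]
ringfit [ 0.6153 -0.1165  0.0477]
face 313 ((626.877685546875, -111.52960205078125), 36.69380187988281)
bar 302 [[657.4000244140625, 27.100000381469727], [673.5999755859375, -105.5999984741211], [698.5, -102.5999984741211], [682.2999877929688, 30.200000762939453]]
side 0 None; side 1 None; side 2 None; side 3 None; side 4 0.096; side 5 0.095; side 6 0.02; side 7 0.09; side 8 0.099; 
deck ((634.1533203125, -114.34107971191406), (140.01498413085938, 201.11436462402344), 81.41020965576172)
[[ 524.2679   -168.54416 ]
 [ 723.1263   -198.58243 ]
 [ 744.03876   -60.138   ]
 [ 545.18036   -30.099731]]
ring 370 [ 0.58479281 -0.16940089] [ 0.67928914 -0.05500795]
ringfit [ 0.615  -0.1107  0.0494]
face 408 ((634.3570556640625, -114.64746856689453), 39.0565071105957)
bar 457 [[659.5999755859375, 34.20000076293945], [677.2000122070312, -99.5999984741211], [695.5, -97.19999694824219], [678.0, 36.599998474121094]]
slide [-4.832e-01 -7.220e-01 -2.000e-04] dyaw world 10.97 rotz -0.1914
```

Careful with the scale: turns go in shares of pi/2 rad. That gives: -0.19 rad is -0.121.

>>> {"name": "play_rows", "arguments": {"increments": [{"delta_rot": [0,0,-0.121],"slide": [-0.386,-0.534,-0.06],"hand": 0.095},{"delta_rot": [0,0,-0.121],"slide": [-0.386,-0.534,-0.06],"hand": 0.095},{"delta_rot": [0,0,-0.121],"slide": [-0.386,-0.534,-0.06],"hand": 0.095},{"delta_rot": [0,0,-0.121],"slide": [-0.386,-0.534,-0.06],"hand": 0.095},{"delta_rot": [0,0,-0.121],"slide": [-0.386,-0.534,-0.06],"hand": 0.095},{"delta_rot": [0,0,-0.121],"slide": [-0.386,-0.534,-0.06],"hand": 0.095},{"delta_rot": [0,0,-0.121],"slide": [-0.386,-0.534,-0.06],"hand": 0.095},{"delta_rot": [0,0,-0.121],"slide": [-0.386,-0.534,-0.06],"hand": 0.095}]}}

```text
t: 0.95
position: [0.3451, 0.2035, 0.2759]
orientation: [[-0.975, 0.222, 0.0], [0.222, 0.975, -0.0], [-0.0, 0.0, -1.0]]
wrist_force: [0.8, -0.3, 0.3]
opening: 0.0944
finger_force: 0.0
```

```bash
python3 - <<'E'
from h import *
go([.42,-.06,.30],167.2); go([.62,-.112,.30],167.2)
E
```

```text
slide [-0.1315 -0.2403 -0.0241] dyaw world 0.03 rotz -0.0005
slide [-0.3381 -0.2466 -0.024 ] dyaw world 0.03 rotz -0.0005
```

>>> {"name": "play_rows", "arguments": {"increments": [{"delta_rot": [0,0,0],"slide": [-0.13,-0.24,-0.024],"hand": 0.095},{"delta_rot": [0,0,0],"slide": [-0.13,-0.24,-0.024],"hand": 0.095},{"delta_rot": [0,0,0],"slide": [-0.13,-0.24,-0.024],"hand": 0.095},{"delta_rot": [0,0,0],"slide": [-0.13,-0.24,-0.024],"hand": 0.095},{"delta_rot": [0,0,0],"slide": [-0.338,-0.247,-0.024],"hand": 0.095},{"delta_rot": [0,0,0],"slide": [-0.338,-0.247,-0.024],"hand": 0.095},{"delta_rot": [0,0,0],"slide": [-0.338,-0.247,-0.024],"hand": 0.095},{"delta_rot": [0,0,0],"slide": [-0.338,-0.247,-0.024],"hand": 0.095}]}}

```text
t: 1.75
position: [0.5746, -0.086, 0.2981]
orientation: [[-0.975, 0.224, -0.0], [0.224, 0.975, 0.0], [0.0, 0.0, -1.0]]
wrist_force: [-0.3, 0.9, 1.3]
opening: 0.0948
finger_force: 0.0
```

>>> {"name": "play_rows", "arguments": {"increments": [{"delta_rot": [0,0,0],"slide": [0,0,0],"hand": 0.095},{"delta_rot": [0,0,0],"slide": [0,0,0],"hand": 0.095}]}}

```text
t: 1.95
position: [0.5733, -0.0849, 0.2968]
orientation: [[-0.975, 0.224, -0.003], [0.224, 0.975, 0.001], [0.004, 0.0, -1.0]]
wrist_force: [-0.9, 0.6, 0.3]
opening: 0.0946
finger_force: 0.0
```

```bash
python3 - <<'E'
from h import *
im,d,K,Rw,c=cam("wrist"); s=arm.get_state(); print(s["position"],np.abs(s["dq"]).max(),s["wrist_force"])
save("wrist1.png",im); np.savez("wrist1.npz",im=im,d=d,K=K,Rw=Rw,c=c)
E
```

```text
[ 0.57271723 -0.08433431  0.29780307] 2.685513793818733 [-0.49353631  0.87453066  0.47477881]
```

View pics/wrist1.png

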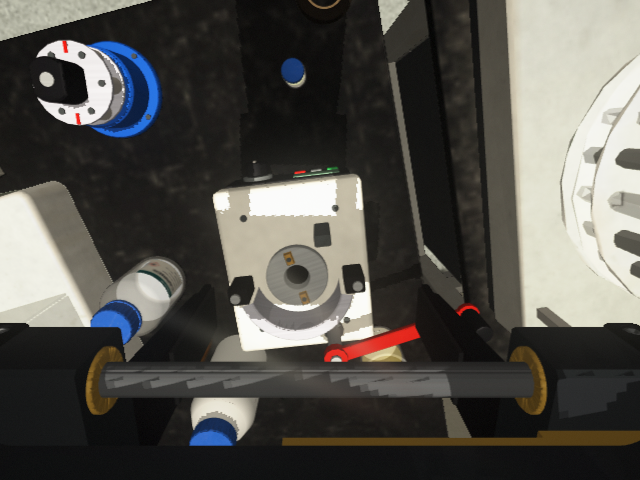

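The wrist view shows the spindle face centred near (297,277), brass dogs at (289,257) and (306,298), the hinge at (336,356), the keeper knob near (469,313), and the head at (72,82). I cast rays through these points.

```bash
cat >> h.py <<'E'
def ray(u,v,K,Rw,c,z):
    r=Rw@np.array([(u-K[0,2])/K[0,0],(v-K[1,2])/K[1,1],1]); return c+r*(z-c[2])/r[2]
E
python3 - <<'E'
from h import *
f=np.load("wrist1.npz"); im,d,K,Rw,c=[f[k] for k in ("im","d","K","Rw","c")]
hsv=cv2.cvtColor(im,cv2.COLOR_RGB2HSV).astype(int); H,S,V=hsv[...,0],hsv[...,1],hsv[...,2]
P=pts(d,K,Rw,c)
def roi(x0,y0,x1,y1): m=np.zeros(H.shape,bool); m[y0:y1,x0:x1]=1; return m
br=roi(265,240,335,315)&(H>8)&(H<25)&(S>90)
n,l,st,ce=cv2.connectedComponentsWithStats(br.astype(np.uint8))
D=[ray(*ce[i],K,Rw,c,.106) for i in range(1,n) if st[i,4]>25]
for i in range(1,n):
    if st[i,4]>25: print("dog",st[i],ce[i],ray(*ce[i],K,Rw,c,.106).round(4), P[l==i][:,2].mean())
D=np.array(D); print("mid",D.mean(0))
if len(D)==2: v=D[1]-D[0]; print("dogline deg",np.degrees(np.arctan2(v[1],v[0])),np.linalg.norm(v))
bo=roi(275,255,320,300)&(V<75)
n,l,st,ce=cv2.connectedComponentsWithStats(bo.astype(np.uint8)); i=1+st[1:,4].argmax()
cs=max(cv2.findContours((l==i).astype(np.uint8),0,1)[0],key=len); e=cv2.fitEllipse(cs); print("bore",e,ray(*e[0],K,Rw,c,.1))
m=roi(255,235,345,320)&(abs(P[...,2]-.1)<.003)
cs=max(cv2.findContours(m.astype(np.uint8),0,1)[0],key=len); e=cv2.fitEllipse(cs); print("face",e,ray(*e[0],K,Rw,c,.1))
dk=roi(205,165,385,360)&(abs(P[...,2]-.09)<.003); X=P[dk][:,:2].astype(np.float32)*1000
print("deck z",P[dk][:,2].mean(),cv2.minAreaRect(X),cv2.boxPoints(cv2.minAreaRect(X)).tolist())
rd=roi(320,295,490,370)&((H<6)|(H>174))&(S>150)&(V>100)
X=P[rd&(P[...,2]>.12)&(P[...,2]<.2)]; print("bar z",np.median(X[:,2]))
r=np.array([ray(u,v,K,Rw,c,.142) for v,u in np.argwhere(rd)])[:,:2].astype(np.float32)*1000; print("bar",cv2.boxPoints(cv2.minAreaRect(r)).tolist())
rd=roi(30,35,165,130)&((H<6)|(H>174))&(S>120)
n,l,st,ce=cv2.connectedComponentsWithStats(rd.astype(np.uint8))
R=[ray(*ce[i],K,Rw,c,.08) for i in range(1,n) if st[i,4]>10]; print("marks",np.round(R,4), np.mean(R,0))
if len(R)==2: v=R[0]-R[1]; print(np.degrees(np.arctan2(v[1],v[0])))
tp=roi(20,40,100,120)&(abs(P[...,2]-.112)<.004); X=P[tp]; print("hubtop",tp.sum(),X.mean(0),cv2.minAreaRect(X[:,:2].astype(np.float32)*1000))
go([.413,-.261,.24],167.2)
E
```

```text
dog [284 251  11  14  89] [288.82022472 257.75280899] [ 0.5992 -0.1162  0.106 ] 0.10475686117840885
dog [300 291  10  13  71] [304.15492958 296.8028169 ] [ 0.6394 -0.1116  0.106 ] 0.10521810455593532
mid [ 0.61928634 -0.11386133  0.106     ]
dogline deg 6.495741983762161 0.040492834334275814
bore ((297.2890625, 273.9154357910156), (17.67560577392578, 21.225502014160156), 98.77501678466797) [ 0.61813914 -0.11321191  0.1       ]
face ((296.10791015625, 274.6886901855469), (81.6779556274414, 85.82603454589844), 98.84671783447266) [ 0.61863823 -0.11446041  0.1       ]
deck z 0.09004086826773572 ((618.07470703125, -114.40863037109375), (134.89727783203125, 164.30079650878906), 83.7020263671875) [[529.0210571289062, -172.43838500976562], [692.3302612304688, -190.4620361328125], [707.1283569335938, -56.378875732421875], [543.8191528320312, -38.355224609375]]
bar z 0.14217473774350575
bar [[660.3705444335938, 32.04527282714844], [673.1951293945312, -105.36723327636719], [693.1886596679688, -103.50125122070312], [680.3640747070312, 33.9112548828125]]
marks [[ 0.3855 -0.2566  0.08  ]
 [ 0.4415 -0.2687  0.08  ]] [ 0.41349249 -0.2626409   0.08      ]
167.88353663019444
hubtop 1486 [ 0.41393179 -0.26126638  0.11190444] ((413.53436279296875, -262.3727111816406), (27.257753372192383, 33.48210906982422), 77.59291076660156)
slide [ 0.1162 -0.2078  0.058 ] dyaw world 0.09 rotz -0.0015
```

In the tool's units: -0.008 rad is -0.0051.

>>> {"name": "play_rows", "arguments": {"increments": [{"delta_rot": [0,0,-0.0051],"slide": [0.1157,-0.209,0.02],"hand": 0.095},{"delta_rot": [0,0,-0.0051],"slide": [0.1157,-0.209,0.02],"hand": 0.095},{"delta_rot": [0,0,-0.0051],"slide": [0.1157,-0.209,0.02],"hand": 0.095},{"delta_rot": [0,0,-0.0051],"slide": [0.1157,-0.209,0.05],"hand": 0.095},{"delta_rot": [0,0,-0.0051],"slide": [0.1157,-0.209,0.09],"hand": 0.095},{"delta_rot": [0,0,-0.0051],"slide": [0.1157,-0.209,0.13],"hand": 0.095},{"delta_rot": [0,0,-0.0051],"slide": [0.1157,-0.209,0.13],"hand": 0.07},{"delta_rot": [0,0,-0.0051],"slide": [0.1157,-0.209,0.13],"hand": 0.06}]}}

```text
t: 2.8
position: [0.4126, -0.261, 0.1677]
orientation: [[-0.977, 0.215, -0.002], [0.215, 0.977, 0.002], [0.002, 0.001, -1.0]]
wrist_force: [0.7, 0.1, 0.4]
opening: 0.0841
finger_force: 0.0
```

```bash
python3 - <<'E'
from h import *
s=arm.get_state(); print(s["position"],s["dq"],s["wrist_force"],s["opening"]); go([.4135,-.2622,.109],167.8)
E
```

```text
[ 0.41259087 -0.26097928  0.16770663] [ 1.04857347 -0.82817444 -4.93865822  0.07286794  0.32824321  0.05823342] [0.71010769 0.07088149 0.42551635] 0.08407211323988124
slide [-0.0013 -0.0011  0.0587] dyaw world 0.21 rotz -0.0037
```

In the tool's units: -0.004 rad is -0.0025.

>>> {"name": "play_rows", "arguments": {"grip_force": 30, "increments": [{"delta_rot": [0,0,-0.0025],"slide": [-0.001,-0.001,0.03],"hand": 0.06},{"delta_rot": [0,0,-0.0025],"slide": [-0.001,-0.001,0.058],"hand": 0.05},{"delta_rot": [0,0,-0.0025],"slide": [-0.001,-0.001,0.059],"hand": 0.045},{"delta_rot": [0,0,-0.0025],"slide": [-0.001,-0.001,0.059],"hand": 0.035},{"delta_rot": [0,0,-0.0025],"slide": [-0.001,-0.001,0.059],"hand": 0.025},{"delta_rot": [0,0,-0.0025],"slide": [-0.001,-0.001,0.059],"hand": 0.02},{"delta_rot": [0,0,-0.0025],"slide": [-0.001,-0.001,0.059],"hand": 0.02},{"delta_rot": [0,0,-0.0025],"slide": [-0.001,-0.001,0.059],"hand": 0.02}]}}

```text
t: 3.6
position: [0.4154, -0.2637, 0.111]
orientation: [[-0.977, 0.211, 0.002], [0.211, 0.977, -0.0], [-0.002, 0.0, -1.0]]
wrist_force: [1.1, 3.1, 5.2]
opening: 0.0258
finger_force: 30.0
```

>>> {"name": "play_rows", "arguments": {"increments": [{"delta_rot": [0,0,0],"slide": [0,0,0],"hand": 0.02},{"delta_rot": [0,0,0],"slide": [0,0,0],"hand": 0.02}]}}

```text
t: 3.8
position: [0.4154, -0.2637, 0.1109]
orientation: [[-0.977, 0.211, 0.002], [0.211, 0.977, 0.0], [-0.002, 0.0, -1.0]]
wrist_force: [1.0, 3.8, 5.6]
opening: 0.0258
finger_force: 30.0
```

>>> {"name": "play_rows", "arguments": {"increments": [{"delta_rot": [0,0,0],"slide": [0,0,-0.01],"hand": 0.02},{"delta_rot": [0,0,0],"slide": [0,0,-0.025],"hand": 0.02},{"delta_rot": [0,0,0],"slide": [0,0,-0.045],"hand": 0.02},{"delta_rot": [0,0,0],"slide": [0,0,-0.075],"hand": 0.02},{"delta_rot": [0,0,0],"slide": [0,0,-0.11],"hand": 0.02},{"delta_rot": [0,0,0],"slide": [0,0,-0.14],"hand": 0.02},{"delta_rot": [0,0,0],"slide": [0,0,-0.14],"hand": 0.02},{"delta_rot": [0,0,0],"slide": [0,0,-0.14],"hand": 0.02}]}}

```text
t: 4.6
position: [0.4144, -0.2637, 0.2495]
orientation: [[-0.977, 0.211, 0.0], [0.211, 0.977, -0.0], [-0.0, -0.0, -1.0]]
wrist_force: [-0.4, 0.6, -5.2]
opening: 0.0257
finger_force: 30.0
```

```bash
python3 - <<'E'
from h import *
s=arm.get_state(); print(s["position"],np.round(s["orientation"],4).tolist(),s["dq"],s["wrist_force"],s["ft_torque"],s["opening"]); 
for n in ["scene","side"]:
    im,d,K,Rw,c=cam(n); P=pts(d,K,Rw,c); save(n+"1.png",im[100:380,200:480]); np.savez(n+"1.npz",im=im,d=d,K=K,Rw=Rw,c=c)
    p=s["position"]
    w=(np.hypot(P[...,0]-p[0],P[...,1]-p[1])<.06)
    hsv=cv2.cvtColor(im,cv2.COLOR_RGB2HSV).astype(int)
    red=((hsv[...,0]<8)|(hsv[...,0]>172))&(hsv[...,1]>120)&(hsv[...,2]>80)&w&(P[...,2]>.1)&(P[...,2]<.24); print(n,"red",P[red].round(4).tolist())
    X=P[w&(P[...,2]>.09)&(P[...,2]<.25)]; print(np.percentile(X[:,2],[0,1,5,50]).round(4))
    for z in np.arange(.13,.235,.006):
        Y=X[abs(X[:,2]-z)<.003]; 
        if len(Y): print(round(z,3),len(Y),(Y[:,0].min()+Y[:,0].max()).round(4)/2,np.ptp(Y[:,0]).round(4),Y[:,1].max().round(4),Y[:,1].min().round(4))
E
```

```text
[ 0.41438025 -0.263689    0.2494721 ] [[-0.9774, 0.2113, 0.0003], [0.2113, 0.9774, -0.0004], [-0.0004, -0.0004, -1.0]] [0.0550497  1.55145491 2.95265481 0.02685967 0.12800961 0.03065282] [-0.4445975   0.58960372 -5.16342179] [ 0.09364054  0.01877792 -0.01331541] 0.02565832602808748
scene red [[0.4426, -0.2703, 0.2189], [0.3868, -0.257, 0.2196], [0.3876, -0.2581, 0.2196], [0.3825, -0.2573, 0.22], [0.3843, -0.2575, 0.2193], [0.3845, -0.2589, 0.2196], [0.3802, -0.2575, 0.2195]]
[0.1529 0.1573 0.1709 0.2179]
0.154 21 0.4091 0.0104 -0.2617 -0.2713
0.16 40 0.409 0.0115 -0.2593 -0.2715
0.166 41 0.40875 0.0128 -0.2585 -0.2732
0.172 36 0.40765 0.0136 -0.2598 -0.2733
0.184 62 0.40345 0.042 -0.2435 -0.2928
0.19 78 0.39705 0.0381 -0.2446 -0.2934
0.196 388 0.40655 0.0599 -0.2354 -0.2989
0.202 184 0.4048 0.0533 -0.243 -0.2963
0.208 133 0.40475 0.052 -0.2412 -0.2962
0.214 129 0.4012 0.049 -0.2367 -0.2986
0.22 624 0.41035 0.0662 -0.2298 -0.2988
0.226 114 0.40745 0.0306 -0.2437 -0.2853
0.232 117 0.40695 0.0285 -0.244 -0.2849
side red [[0.4414, -0.269, 0.215], [0.4398, -0.2683, 0.2154], [0.4381, -0.2682, 0.2155], [0.4365, -0.2673, 0.216], [0.3856, -0.2556, 0.2174], [0.3827, -0.2522, 0.2173], [0.38, -0.2579, 0.2143]]
[0.1485 0.1545 0.1675 0.2149]
0.148 4 0.4103 0.0054 -0.2541 -0.2579
0.154 22 0.41075 0.0129 -0.2521 -0.2592
0.16 21 0.41135 0.0152 -0.2513 -0.2627
0.166 27 0.4116 0.0151 -0.2499 -0.2618
0.172 4 0.4133 0.0069 -0.2516 -0.2539
0.184 67 0.4126 0.0516 -0.2311 -0.2543
0.19 83 0.41085 0.0664 -0.2262 -0.2634
0.196 214 0.4108 0.0664 -0.2238 -0.2721
0.202 84 0.4137 0.0563 -0.2266 -0.2518
0.208 55 0.4143 0.0559 -0.2261 -0.252
0.214 411 0.4108 0.0661 -0.2253 -0.2911
0.22 80 0.4132 0.0611 -0.227 -0.2797
0.226 65 0.4121 0.0338 -0.2411 -0.2629
0.232 60 0.41245 0.0336 -0.2401 -0.2637
```

```bash
python3 - <<'E'
from h import *
go([.6205,-.1143,.27],180.5)
f=np.load("scene1.npz"); P=pts(f["d"],f["K"],f["Rw"],f["c"])
for r,z0 in ((.05,.09),(.1,.09),(.15,.09)):
    m=(np.hypot(P[...,0]-.62,P[...,1]+.114)<r)&(P[...,2]<.5); print(r,P[m][:,2].max())
E
```

```text
slide [-0.1708  0.1891 -0.0233] dyaw world 12.7 rotz -0.2216
0.05 0.13538766407116343
0.1 0.14829191354083132
0.15 0.17576454233676775
```

In the tool's units: -0.222 rad is -0.1413.

>>> {"name": "play_rows", "arguments": {"increments": [{"delta_rot": [0,0,-0.0255],"slide": [-0.017,0.019,-0.023],"hand": 0.02},{"delta_rot": [0,0,-0.0509],"slide": [-0.047,0.052,-0.023],"hand": 0.02},{"delta_rot": [0,0,-0.0764],"slide": [-0.077,0.085,-0.023],"hand": 0.02},{"delta_rot": [0,0,-0.1019],"slide": [-0.107,0.118,-0.023],"hand": 0.02},{"delta_rot": [0,0,-0.1273],"slide": [-0.137,0.151,-0.023],"hand": 0.02},{"delta_rot": [0,0,-0.1413],"slide": [-0.16,0.177,-0.023],"hand": 0.02},{"delta_rot": [0,0,-0.1413],"slide": [-0.171,0.189,-0.023],"hand": 0.02},{"delta_rot": [0,0,-0.1413],"slide": [-0.171,0.189,-0.023],"hand": 0.02}]}}

```text
t: 5.5
position: [0.6218, -0.1136, 0.2695]
orientation: [[-1.0, -0.011, -0.005], [-0.011, 1.0, 0.001], [0.005, 0.001, -1.0]]
wrist_force: [0.1, 0.6, -4.0]
opening: 0.0254
finger_force: 30.0
```

>>> {"name": "play_rows", "arguments": {"increments": [{"delta_rot": [0,0,0],"slide": [0,0,0],"hand": 0.02},{"delta_rot": [0,0,0],"slide": [0,0,0],"hand": 0.02},{"delta_rot": [0,0,0],"slide": [0,0,0],"hand": 0.02}]}}

```text
t: 5.8
position: [0.6208, -0.116, 0.2725]
orientation: [[-1.0, -0.008, -0.0], [-0.008, 1.0, -0.0], [0.0, -0.0, -1.0]]
wrist_force: [0.3, -0.1, -5.3]
opening: 0.0259
finger_force: 30.0
```

```bash
python3 - <<'E'
from h import *
s=arm.get_state(); print(s["position"],np.round(s["orientation"],4).tolist(),s["dq"],s["wrist_force"],s["ft_torque"]); 
go([.6205,-.1143,.21],180.5)
for n in ["scene","side"]:
    im,d,K,Rw,c=cam(n); P=pts(d,K,Rw,c); save(n+"2.png",cv2.resize(im[100:340,200:420] if n=="scene" else im[180:380,180:400],None,fx=2.5,fy=2.5))
    p=s["position"]; w=(np.hypot(P[...,0]-p[0],P[...,1]-p[1])<.06)
    hsv=cv2.cvtColor(im,cv2.COLOR_RGB2HSV).astype(int)
    red=((hsv[...,0]<8)|(hsv[...,0]>172))&(hsv[...,1]>120)&(hsv[...,2]>80)&w&(P[...,2]>.2)&(P[...,2]<.26); print(n,"red",P[red].round(4).tolist())
E
```

```text
[ 0.62077064 -0.11600659  0.27250149] [[-1.0, -0.0076, -0.0004], [-0.0076, 1.0, -0.0002], [0.0004, -0.0002, -1.0]] [ 0.19418239 -0.11051945 -0.31161584  0.14155995 -0.11872282  0.06572883] [ 0.26042022 -0.07470735 -5.34679794] [ 0.04682687  0.06107469 -0.01695847]
slide [0.0002 0.0017 0.0625] dyaw world 0.06 rotz -0.0011
scene red [[0.5922, -0.1163, 0.2426], [0.5869, -0.1163, 0.2423], [0.5881, -0.1174, 0.2422]]
side red [[0.6504, -0.116, 0.2407], [0.6489, -0.1159, 0.2408], [0.6477, -0.1168, 0.2403], [0.6462, -0.1166, 0.2405], [0.6446, -0.1161, 0.2408], [0.6434, -0.1172, 0.2402], [0.6501, -0.114, 0.2403], [0.6486, -0.1134, 0.2407], [0.647, -0.1128, 0.2411], [0.6452, -0.1109, 0.2423], [0.6439, -0.1114, 0.242], [0.6425, -0.1117, 0.2418], [0.5928, -0.1161, 0.2401], [0.5912, -0.115, 0.2408], [0.5898, -0.1152, 0.2407], [0.5882, -0.1139, 0.2415], [0.5868, -0.1144, 0.2412]]
```

View pics/side2.png

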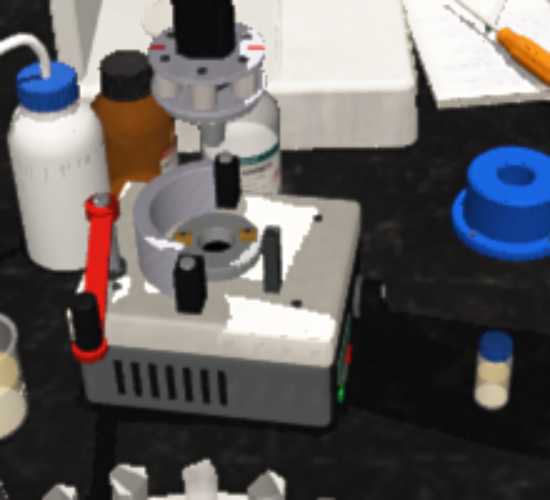

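The side view shows the head held upright above the spindle, with its bore near (213,240) of the crop and the red marks level. I lower it.

>>> {"name": "play_rows", "arguments": {"increments": [{"delta_rot": [0,0,0],"slide": [0,0.0017,0.02],"hand": 0.02},{"delta_rot": [0,0,0],"slide": [0,0.0017,0.045],"hand": 0.02},{"delta_rot": [0,0,0],"slide": [0,0.0017,0.065],"hand": 0.02},{"delta_rot": [0,0,0],"slide": [0,0.0017,0.073],"hand": 0.02},{"delta_rot": [0,0,0],"slide": [0,0.0017,0.08],"hand": 0.02},{"delta_rot": [0,0,0],"slide": [0,0.0017,0.085],"hand": 0.02},{"delta_rot": [0,0,0],"slide": [0,0.0017,0.088],"hand": 0.02},{"delta_rot": [0,0,0],"slide": [0,0.0017,0.088],"hand": 0.02}]}}

```text
t: 6.7
position: [0.6218, -0.1135, 0.185]
orientation: [[-1.0, -0.009, 0.001], [-0.009, 1.0, -0.0], [-0.001, -0.0, -1.0]]
wrist_force: [-0.0, 0.3, -4.1]
opening: 0.0254
finger_force: 30.0
```

>>> {"name": "play_rows", "arguments": {"increments": [{"delta_rot": [0,0,0],"slide": [0,0,0.003],"hand": 0.02},{"delta_rot": [0,0,0],"slide": [0,0,0.006],"hand": 0.02},{"delta_rot": [0,0,0],"slide": [0,0,0.008],"hand": 0.02},{"delta_rot": [0,0,0],"slide": [0,0,0.01],"hand": 0.02},{"delta_rot": [0,0,0],"slide": [0,0,0.01],"hand": 0.02},{"delta_rot": [0,0,0],"slide": [0,0,0.01],"hand": 0.02}]}}

```text
t: 7.3
position: [0.6216, -0.1133, 0.1746]
orientation: [[-1.0, -0.009, -0.0], [-0.009, 1.0, -0.0], [0.0, -0.0, -1.0]]
wrist_force: [0.6, 0.2, -4.5]
opening: 0.0259
finger_force: 30.0
```

>>> {"name": "play_rows", "arguments": {"increments": [{"delta_rot": [0,0,0],"slide": [0,0,0.001],"hand": 0.02},{"delta_rot": [0,0,0],"slide": [0,0,0.002],"hand": 0.02},{"delta_rot": [0,0,0],"slide": [0,0,0.003],"hand": 0.02},{"delta_rot": [0,0,0],"slide": [0,0,0.004],"hand": 0.02},{"delta_rot": [0,0,0],"slide": [0,0,0.004],"hand": 0.02}]}}

```text
t: 7.8
position: [0.6219, -0.1135, 0.1708]
orientation: [[-1.0, -0.009, 0.001], [-0.009, 1.0, -0.0], [-0.001, -0.0, -1.0]]
wrist_force: [0.7, 0.1, -3.9]
opening: 0.0259
finger_force: 30.0
```

>>> {"name": "play_rows", "arguments": {"increments": [{"delta_rot": [0,0,0],"slide": [0,0,0.001],"hand": 0.02},{"delta_rot": [0,0,0],"slide": [0,0,0.002],"hand": 0.02},{"delta_rot": [0,0,0],"slide": [0,0,0.002],"hand": 0.02}]}}

```text
t: 8.1
position: [0.6221, -0.1135, 0.17]
orientation: [[-1.0, -0.009, 0.001], [-0.009, 1.0, -0.0], [-0.001, -0.0, -1.0]]
wrist_force: [0.1, 0.5, 3.1]
opening: 0.0258
finger_force: 30.0
```

Contact on the dogs at 6 mm proud, with about 8 N. I turn under this light pressure.

In the tool's units: -0.02 rad is -0.0127.

>>> {"name": "play_rows", "arguments": {"increments": [{"delta_rot": [0,0,-0.0127],"slide": [0,0,0.0005],"hand": 0.02},{"delta_rot": [0,0,-0.0255],"slide": [0,0,0.0005],"hand": 0.02},{"delta_rot": [0,0,-0.0382],"slide": [0,0,0.0005],"hand": 0.02},{"delta_rot": [0,0,-0.0509],"slide": [0,0,0.0005],"hand": 0.02},{"delta_rot": [0,0,-0.0637],"slide": [0,0,0.0005],"hand": 0.02},{"delta_rot": [0,0,-0.0637],"slide": [0,0,0.0005],"hand": 0.02}]}}

```text
t: 8.7
position: [0.622, -0.1133, 0.1676]
orientation: [[-0.994, -0.11, 0.001], [-0.11, 0.994, 0.0], [-0.001, -0.0, -1.0]]
wrist_force: [5.5, -1.5, -4.4]
opening: 0.0258
finger_force: 30.0
```

```bash
cat > st.py <<'E'
from h import *
s=arm.get_state(); O=np.array(s["orientation"]); print("t",s["t"],"pos",np.round(s["position"],4),"headyaw",np.degrees(np.arctan2(-O[1,0],-O[0,0])).round(2),"F",np.round(s["wrist_force"],1),"T",np.round(s["ft_torque"],2),"dq",np.abs(s["dq"]).max().round(2))
E
python3 st.py
```

```text
t 8.7 pos [ 0.622  -0.1133  0.1676] headyaw 6.29 F [ 5.5 -1.5 -4.4] T [-0.24 -1.33 -0.04] dq 0.88
```

It dropped in at about 6.3°, close to the camera's 6.5°, and the force went back to the head's weight. I follow it down gently and ease it in +x.

>>> {"name": "play_rows", "arguments": {"increments": [{"delta_rot": [0,0,0],"slide": [-0.0005,0,0.001],"hand": 0.02},{"delta_rot": [0,0,0],"slide": [-0.001,0,0.002],"hand": 0.02},{"delta_rot": [0,0,0],"slide": [-0.001,0,0.003],"hand": 0.02},{"delta_rot": [0,0,0],"slide": [-0.001,0,0.003],"hand": 0.02}]}}

```text
t: 9.1
position: [0.6226, -0.1135, 0.1651]
orientation: [[-0.994, -0.109, -0.0], [-0.109, 0.994, -0.0], [0.0, -0.0, -1.0]]
wrist_force: [2.2, -2.3, -2.2]
opening: 0.0261
finger_force: 30.0
```

```bash
python3 st.py
```

```text
t 9.1 pos [ 0.6226 -0.1135  0.1651] headyaw 6.25 F [ 2.2 -2.3 -2.2] T [-0.44 -0.72 -0.04] dq 0.1
```

>>> {"name": "play_rows", "arguments": {"increments": [{"delta_rot": [0,0,0],"slide": [-0.0004,-0.0004,0.0005],"hand": 0.02},{"delta_rot": [0,0,0],"slide": [-0.0004,-0.0004,0.001],"hand": 0.02},{"delta_rot": [0,0,0],"slide": [-0.0004,-0.0004,0.001],"hand": 0.02}]}}

```text
t: 9.4
position: [0.6227, -0.1135, 0.165]
orientation: [[-0.994, -0.109, -0.001], [-0.109, 0.994, 0.0], [0.001, 0.0, -1.0]]
wrist_force: [-2.1, -0.7, 5.8]
opening: 0.0259
finger_force: 30.0
```

```bash
python3 st.py
```

```text
t 9.4 pos [ 0.6227 -0.1135  0.165 ] headyaw 6.26 F [-2.1 -0.7  5.8] T [-0.06  0.37  0.04] dq 0.14
```

In the tool's units: 0.02 rad is 0.0127.

>>> {"name": "play_rows", "arguments": {"increments": [{"delta_rot": [0,0,-0.0095],"slide": [0.0002,0,0.0002],"hand": 0.02},{"delta_rot": [0,0,-0.0191],"slide": [0.0002,0,0.0002],"hand": 0.02},{"delta_rot": [0,0,-0.0064],"slide": [0.0002,0,0.0002],"hand": 0.02},{"delta_rot": [0,0,0.0095],"slide": [0.0002,0,0.0002],"hand": 0.02},{"delta_rot": [0,0,0.0127],"slide": [0.0002,0,0.0002],"hand": 0.02},{"delta_rot": [0,0,0],"slide": [0.0002,0,0.0002],"hand": 0.02},{"delta_rot": [0,0,0],"slide": [0.0002,0,0.0002],"hand": 0.02}]}}

```text
t: 10.1
position: [0.6232, -0.1134, 0.165]
orientation: [[-0.994, -0.109, 0.001], [-0.109, 0.994, 0.0], [-0.001, 0.0, -1.0]]
wrist_force: [-0.8, -0.2, 4.7]
opening: 0.0259
finger_force: 30.0
```

```bash
python3 st.py; python3 - <<'E'
from h import *
for n in ["scene","side"]:
    im,d,K,Rw,c=cam(n); P=pts(d,K,Rw,c); save(n+"3.png",cv2.resize(im[140:290,230:400] if n=="scene" else im[220:360,190:350],None,fx=3.5,fy=3.5))
    w=(np.hypot(P[...,0]-.62,P[...,1]+.114)<.034)&(P[...,2]>.11)&(P[...,2]<.15)
    h,e=np.histogram(P[w][:,2],bins=np.arange(.115,.15,.001)); print(n,dict(zip(e.round(3).tolist(),h.tolist())))
    dk=(abs(P[...,0]-.56)<.02)&(abs(P[...,1]+.10)<.04)&(abs(P[...,2]-.09)<.005); print("deck z",np.median(P[dk][:,2]))
    m=w&(P[...,2]>.13); print(P[m].min(0).round(4),P[m].max(0).round(4))
E
```

```text
t 10.1 pos [ 0.6232 -0.1134  0.165 ] headyaw 6.26 F [-0.8 -0.2  4.7] T [0.12 0.   0.06] dq 0.48
scene {0.115: 20, 0.116: 15, 0.117: 19, 0.118: 13, 0.119: 11, 0.12: 14, 0.121: 7, 0.122: 15, 0.123: 14, 0.124: 12, 0.125: 9, 0.126: 10, 0.127: 8, 0.128: 7, 0.129: 5, 0.13: 10, 0.131: 11, 0.132: 23, 0.133: 71, 0.134: 142, 0.135: 57, 0.136: 13, 0.137: 5, 0.138: 10, 0.139: 8, 0.14: 10, 0.141: 12, 0.142: 15, 0.143: 13, 0.144: 11, 0.145: 12, 0.146: 11, 0.147: 12, 0.148: 10}
deck z 0.090369275883362
[ 0.5863 -0.1478  0.1301] [ 0.6508 -0.0806  0.15  ]
side {0.115: 18, 0.116: 7, 0.117: 12, 0.118: 14, 0.119: 9, 0.12: 12, 0.121: 11, 0.122: 9, 0.123: 6, 0.124: 5, 0.125: 10, 0.126: 4, 0.127: 4, 0.128: 4, 0.129: 3, 0.13: 8, 0.131: 79, 0.132: 197, 0.133: 165, 0.134: 78, 0.135: 17, 0.136: 7, 0.137: 3, 0.138: 2, 0.139: 8, 0.14: 16, 0.141: 9, 0.142: 11, 0.143: 12, 0.144: 10, 0.145: 14, 0.146: 11, 0.147: 7, 0.148: 5}
deck z 0.0889009777618347
[ 0.587  -0.1419  0.1301] [ 0.6531 -0.0806  0.15  ]
```

View pics/side3.png

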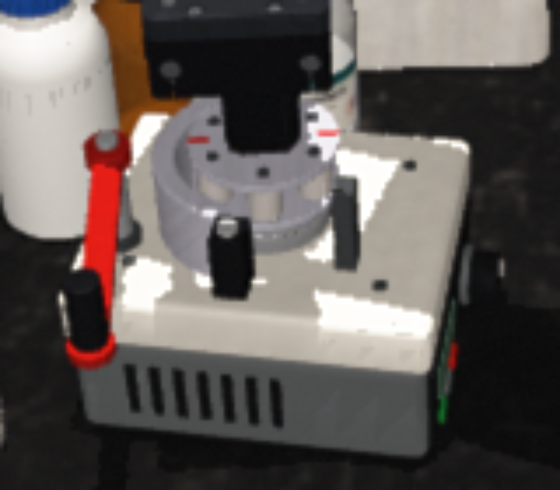

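The side view shows the head down inside the track. Its disc top is at 0.134 m, matching fully home. I release and lift away.

>>> {"name": "play_rows", "arguments": {"increments": [{"delta_rot": [0,0,0],"slide": [0,0,0],"hand": 0.03},{"delta_rot": [0,0,0],"slide": [0,0,0],"hand": 0.045},{"delta_rot": [0,0,0],"slide": [0,0,0],"hand": 0.055},{"delta_rot": [0,0,0],"slide": [0,0,-0.003],"hand": 0.055},{"delta_rot": [0,0,0],"slide": [0,0,-0.02],"hand": 0.055},{"delta_rot": [0,0,0],"slide": [0,0,-0.06],"hand": 0.055},{"delta_rot": [0,0,0],"slide": [0,0,-0.09],"hand": 0.055},{"delta_rot": [0,0,0],"slide": [0,0,-0.09],"hand": 0.055}]}}

```text
t: 11.0
position: [0.6257, -0.1144, 0.2622]
orientation: [[-0.994, -0.109, 0.012], [-0.109, 0.994, -0.003], [-0.011, -0.004, -1.0]]
wrist_force: [0.1, 0.1, 0.8]
opening: 0.0548
finger_force: 0.0
```

```bash
python3 st.py; python3 - <<'E'
from h import *
for n in ["scene","side","wrist"]:
    im,d,K,Rw,c=cam(n); P=pts(d,K,Rw,c); np.savez(n+"4.npz",im=im,d=d,K=K,Rw=Rw,c=c); save(n+"4.png",im)
    w=(np.hypot(P[...,0]-.62,P[...,1]+.114)<.034)&(abs(P[...,2]-.134)<.004); print(n,w.sum(),np.median(P[w][:,2]))
    w=(np.hypot(P[...,0]-.62,P[...,1]+.114)<.034)&(abs(P[...,2]-.166)<.004); print("hub top",w.sum(),P[w].mean(0) if w.any() else 0)
    w=(np.hypot(P[...,0]-.671,P[...,1]-.025)<.025)&(P[...,2]>.171)&(P[...,2]<.178); print("knob top",w.sum(),P[w].mean(0) if w.any() else 0, P[w].min(0) if w.any() else 0,P[w].max(0) if w.any() else 0)
go([.6715,.0245,.26])
E
```

```text
t 11.0 pos [ 0.6257 -0.1144  0.2622] headyaw 6.26 F [0.1 0.1 0.8] T [ 0.05 -0.09  0.03] dq 3.79
scene 347 0.13441133235654762
hub top 137 [ 0.61602513 -0.11702106  0.16568022]
knob top 25 [0.66801391 0.02109021 0.17366076] [0.66031784 0.01490282 0.17119815] [0.67807013 0.03108042 0.17534623]
side 569 0.13297073686386918
hub top 225 [ 0.62022958 -0.11004078  0.16473587]
knob top 69 [0.67050041 0.02630085 0.17285415] [0.66355725 0.0181652  0.17101734] [0.67714709 0.03247081 0.17494302]
wrist 4559 0.13420284986950076
hub top 1900 [ 0.6197319  -0.11471748  0.16610039]
knob top 0 0 0 0
slide [-0.0635  0.1319 -0.0058]
```

View pics/wrist4.png

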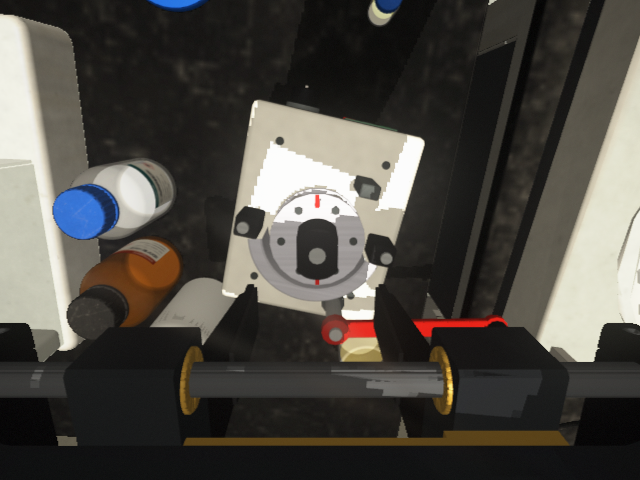

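The wrist view shows the seated head at (317,250), slot marks aligned with the dogs, and the hub free; the hinge is at (335,330) and the knob hidden near (497,325). I check post heights along the keeper's swing and plan the arc.

```bash
python3 - <<'E'
from h import *
f=np.load("wrist4.npz"); im,d,K,Rw,c=[f[k] for k in ("im","d","K","Rw","c")]; P=pts(d,K,Rw,c)
for b in ((350,170,388,205),(230,200,268,245),(360,228,400,272)):
    Q=P[b[1]:b[3],b[0]:b[2]].reshape(-1,3); m=Q[:,2]>np.percentile(Q[:,2],99)-.003; print("post",Q[m].mean(0).round(4))
f=np.load("side4.npz"); P=pts(f["d"],f["K"],f["Rw"],f["c"]); hsv=cv2.cvtColor(f["im"],cv2.COLOR_RGB2HSV)
m=(P[...,2]>.14)&(P[...,2]<.4)&(P[...,0]>.5)&(P[...,0]<.85)&(P[...,1]<-.15)&(P[...,1]>-.32); Q=P[m]; print("tall right",Q.max(0),Q[Q[:,2]>.18].min(0) if (Q[:,2]>.18).any() else 0)
# knob side silhouette centre
for n in ("scene","side"):
    f=np.load(n+"4.npz"); P=pts(f["d"],f["K"],f["Rw"],f["c"])
    m=(abs(P[...,2]-.16)<.008)&(np.hypot(P[...,0]-.671,P[...,1]-.025)<.02); Q=P[m]; v=f["Rw"][:2,2]; v=v/np.linalg.norm(v); w=np.array([-v[1],v[0]])
    a=Q[:,:2]@v; b=Q[:,:2]@w; print(n,len(Q),"centre",(v*(np.percentile(a,3)+.0075)+w*(b.min()+b.max())/2).round(4),"width",np.ptp(b))
s=arm.get_state(); print(s["q"])
h=np.array([.6837,-.093]); ks=[np.r_[h+.118*np.array([np.cos(t),np.sin(t)])] for t in np.radians([95.3,110,130,150,173.7])]; print(np.round(ks,4))
go([.671,.025,.235],129.5)
E
```

```text
post [ 0.5809 -0.0838  0.142 ]
post [ 0.619  -0.1627  0.1395]
post [ 0.6124 -0.0855  0.1513]
tall right [ 0.80933321 -0.15029738  0.35476121] [ 0.59347288 -0.2205766   0.18004477]
scene 59 centre [0.6694 0.0228] width 0.015142014330573994
side 109 centre [0.6707 0.0257] width 0.014650547970742056
[-1.51935306e+01  4.48774508e+00  9.59535825e+01  2.61231144e-03
  7.95407638e+01 -1.11450419e+02]
[[ 0.6728  0.0245]
 [ 0.6433  0.0179]
 [ 0.6079 -0.0026]
 [ 0.5815 -0.034 ]
 [ 0.5664 -0.0801]]
slide [-0.0631  0.1325  0.0192] dyaw world -56.76 rotz 0.9906
```

```bash
python3 - <<'E'
from h import *
for n in ("scene0","side0","wrist1"):
    f=np.load(n+".npz"); P=pts(f["d"],f["K"],f["Rw"],f["c"]); 
    m=(P[...,2]>.145)&(P[...,2]<.36)&(P[...,0]>.5)&(P[...,0]<.85)&(P[...,1]>-.08)&(P[...,1]<.16)
    if n=="wrist1":m&=P[...,2]<.22
    Q=P[m]; key=np.unique((Q[:,:2]/.02).round().astype(int),axis=0)
    print(n,[(round(k[0]*.02,2),round(k[1]*.02,2),round(Q[(abs(Q[:,0]-k[0]*.02)<.011)&(abs(Q[:,1]-k[1]*.02)<.011)][:,2].max(),3)) for k in key])
go([.671,.025,.245],95.3)
E
```

```text
scene0 [(np.float64(0.52), np.float64(0.16), np.float64(0.182)), (np.float64(0.54), np.float64(0.14), np.float64(0.151)), (np.float64(0.54), np.float64(0.16), np.float64(0.183)), (np.float64(0.56), np.float64(0.12), np.float64(0.15)), (np.float64(0.56), np.float64(0.14), np.float64(0.181)), (np.float64(0.56), np.float64(0.16), np.float64(0.181)), (np.float64(0.58), np.float64(0.12), np.float64(0.18)), (np.float64(0.58), np.float64(0.14), np.float64(0.181)), (np.float64(0.58), np.float64(0.16), np.float64(0.181)), (np.float64(0.6), np.float64(0.12), np.float64(0.18)), (np.float64(0.6), np.float64(0.14), np.float64(0.182)), (np.float64(0.6), np.float64(0.16), np.float64(0.178)), (np.float64(0.62), np.float64(0.12), np.float64(0.15)), (np.float64(0.62), np.float64(0.14), np.float64(0.182)), (np.float64(0.62), np.float64(0.16), np.float64(0.179)), (np.float64(0.64), np.float64(0.12), np.float64(0.15)), (np.float64(0.64), np.float64(0.14), np.float64(0.183)), (np.float64(0.64), np.float64(0.16), np.float64(0.182)), (np.float64(0.66), np.float64(0.02), np.float64(0.175)), (np.float64(0.66)
[... 3096 characters left out ...]
at64(0.176)), (np.float64(0.62), np.float64(0.16), np.float64(0.15)), (np.float64(0.64), np.float64(0.12), np.float64(0.149)), (np.float64(0.64), np.float64(0.14), np.float64(0.175)), (np.float64(0.64), np.float64(0.16), np.float64(0.158)), (np.float64(0.66), np.float64(0.02), np.float64(0.176)), (np.float64(0.66), np.float64(0.14), np.float64(0.161)), (np.float64(0.66), np.float64(0.16), np.float64(0.16)), (np.float64(0.68), np.float64(0.02), np.float64(0.176)), (np.float64(0.68), np.float64(0.04), np.float64(0.174)), (np.float64(0.68), np.float64(0.14), np.float64(0.149)), (np.float64(0.68), np.float64(0.16), np.float64(0.151))]
slide [-0.0631  0.1325  0.0092] dyaw world -90.96 rotz 1.5875
```

In the tool's units: 0.14 rad is 0.0891.

>>> {"name": "play_rows", "arguments": {"increments": [{"delta_rot": [0,0,0.0891],"slide": [-0.01,0.02,0],"hand": 0.055},{"delta_rot": [0,0,0.1783],"slide": [-0.02,0.042,0],"hand": 0.055},{"delta_rot": [0,0,0.2674],"slide": [-0.03,0.064,0],"hand": 0.055},{"delta_rot": [0,0,0.3565],"slide": [-0.04,0.086,0],"hand": 0.055},{"delta_rot": [0,0,0.4456],"slide": [-0.05,0.108,0],"hand": 0.055},{"delta_rot": [0,0,0.5348],"slide": [-0.06,0.125,0],"hand": 0.055},{"delta_rot": [0,0,0.6239],"slide": [-0.063,0.132,0.005],"hand": 0.055},{"delta_rot": [0,0,0.713],"slide": [-0.063,0.132,0.01],"hand": 0.055}]}}

```text
t: 11.95
position: [0.6704, 0.0259, 0.2416]
orientation: [[-0.528, 0.849, -0.003], [0.849, 0.528, 0.0], [0.002, -0.003, -1.0]]
wrist_force: [-0.4, -0.7, 0.3]
opening: 0.055
finger_force: 0.0
```

In the tool's units: 0.467 rad is 0.2973.

>>> {"name": "play_rows", "arguments": {"increments": [{"delta_rot": [0,0,0.0891],"slide": [0,0,0],"hand": 0.055},{"delta_rot": [0,0,0.1783],"slide": [0,0,0],"hand": 0.05},{"delta_rot": [0,0,0.2674],"slide": [0,0,0],"hand": 0.045},{"delta_rot": [0,0,0.2973],"slide": [0,0,0],"hand": 0.045},{"delta_rot": [0,0,0.2973],"slide": [0,0,0],"hand": 0.045},{"delta_rot": [0,0,0.2973],"slide": [0,0,0],"hand": 0.045}]}}

```text
t: 12.55
position: [0.6705, 0.0245, 0.2423]
orientation: [[-0.094, 0.996, -0.003], [0.996, 0.094, 0.0], [0.0, -0.002, -1.0]]
wrist_force: [0.5, 0.1, -0.4]
opening: 0.0451
finger_force: 0.0
```

```bash
python3 st.py; python3 - <<'E'
from h import *
go([.671,.0245,.176],95.3)
im,d,K,Rw,c=cam("wrist"); save("wrist5.png",im); np.savez("wrist5.npz",im=im,d=d,K=K,Rw=Rw,c=c); P=pts(d,K,Rw,c)
m=(abs(P[...,2]-.174)<.004)&(np.hypot(P[...,0]-.671,P[...,1]-.025)<.025); Q=P[m]; print(len(Q),Q.mean(0),Q.min(0),Q.max(0))
hsv=cv2.cvtColor(im,cv2.COLOR_RGB2HSV).astype(int)
m=((hsv[...,0]<6)|(hsv[...,0]>174))&(hsv[...,1]>150)&(hsv[...,2]>80)&(abs(P[...,2]-.142)<.006)
Q=P[m]; print(len(Q),cv2.boxPoints(cv2.minAreaRect(Q[:,:2].astype(np.float32)*1000)).tolist())
E
```

```text
t 12.55 pos [0.6705 0.0245 0.2423] headyaw -84.61 F [ 0.5  0.1 -0.4] T [-0.08  0.07 -0.03] dq 0.44
slide [-0.      0.0007  0.0663] dyaw world -0.09 rotz 0.0015
494 [0.67082071 0.02423396 0.1737214 ] [0.66346695 0.01655743 0.17027251] [0.67816403 0.03089185 0.17621019]
1902 [[651.911865234375, -109.30232238769531], [694.156982421875, -112.45864868164062], [704.830322265625, 30.395584106445312], [662.585205078125, 33.551910400390625]]
```

View pics/wrist5.png

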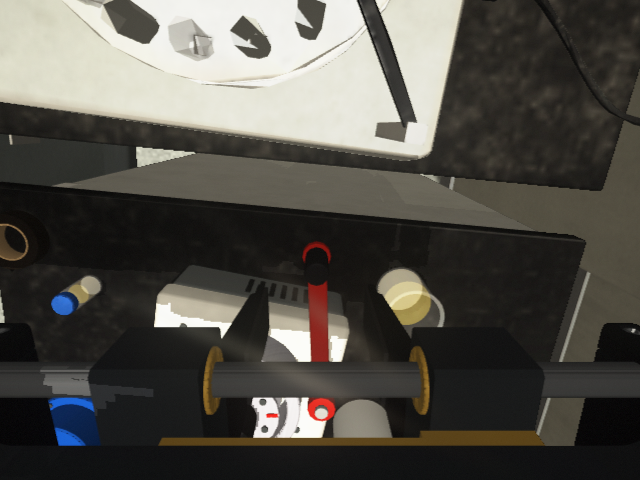

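The wrist view shows the knob at (317,262) centred between the fingers, with the bar running down to the hinge at (321,408). I descend and grip the knob lightly.

>>> {"name": "play_rows", "arguments": {"grip_force": 8, "increments": [{"delta_rot": [0,0,0],"slide": [0,0,0.03],"hand": 0.045},{"delta_rot": [0,0,0],"slide": [0,0,0.055],"hand": 0.04},{"delta_rot": [0,0,0],"slide": [0,0,0.066],"hand": 0.03},{"delta_rot": [0,0,0],"slide": [0,0,0.066],"hand": 0.02},{"delta_rot": [0,0,0],"slide": [0,0,0.066],"hand": 0.01},{"delta_rot": [0,0,0],"slide": [0,0,0.066],"hand": 0.01},{"delta_rot": [0,0,0],"slide": [0,0,0.066],"hand": 0.01}]}}

```text
t: 13.3
position: [0.6719, 0.0245, 0.1796]
orientation: [[-0.093, 0.996, 0.003], [0.996, 0.093, -0.0], [-0.0, 0.003, -1.0]]
wrist_force: [-0.1, -1.0, 0.7]
opening: 0.0148
finger_force: 8.0
```

```bash
python3 st.py; python3 -c "
import numpy as np
for k in range(1,9): p=.06*k; print(p.__round__(2),(.118*(np.cos(p)-1)).round(4),(-.118*np.sin(p)).round(4))"
```

```text
t 13.3 pos [0.6719 0.0245 0.1796] headyaw -84.67 F [-0.1 -1.   0.7] T [-0.03  0.18  0.03] dq 0.16
0.06 -0.0002 -0.0071
0.12 -0.0008 -0.0141
0.18 -0.0019 -0.0211
0.24 -0.0034 -0.028
0.3 -0.0053 -0.0349
0.36 -0.0076 -0.0416
0.42 -0.0103 -0.0481
0.48 -0.0133 -0.0545
```

In the tool's units: -0.48 rad is -0.3056.

>>> {"name": "play_rows", "arguments": {"increments": [{"delta_rot": [0,0,-0.0382],"slide": [-0.0002,-0.0071,0],"hand": 0.01},{"delta_rot": [0,0,-0.0764],"slide": [-0.0008,-0.0141,0],"hand": 0.01},{"delta_rot": [0,0,-0.1146],"slide": [-0.0019,-0.0211,0],"hand": 0.01},{"delta_rot": [0,0,-0.1528],"slide": [-0.0034,-0.028,0],"hand": 0.01},{"delta_rot": [0,0,-0.191],"slide": [-0.0053,-0.0349,0],"hand": 0.01},{"delta_rot": [0,0,-0.2292],"slide": [-0.0076,-0.0416,0],"hand": 0.01},{"delta_rot": [0,0,-0.2674],"slide": [-0.0103,-0.0481,0],"hand": 0.01},{"delta_rot": [0,0,-0.3056],"slide": [-0.0133,-0.0545,0],"hand": 0.01}]}}

```text
t: 14.1
position: [0.6193, 0.0054, 0.1797]
orientation: [[-0.544, 0.839, 0.005], [0.839, 0.544, -0.002], [-0.004, 0.003, -1.0]]
wrist_force: [2.9, -2.5, 0.4]
opening: 0.015
finger_force: 8.0
```

```bash
python3 st.py
```

```text
t 14.1 pos [0.6193 0.0054 0.1797] headyaw -57.03 F [ 2.9 -2.5  0.4] T [-0.46 -0.42 -0.06] dq 37.72
```

In the tool's units: -0.42 rad is -0.2674.

>>> {"name": "play_rows", "arguments": {"increments": [{"delta_rot": [0,0,-0.0382],"slide": [-0.0002,-0.0071,0],"hand": 0.01},{"delta_rot": [0,0,-0.0764],"slide": [-0.0008,-0.0141,0],"hand": 0.01},{"delta_rot": [0,0,-0.1146],"slide": [-0.0019,-0.0211,0],"hand": 0.01},{"delta_rot": [0,0,-0.1528],"slide": [-0.0034,-0.028,0],"hand": 0.01},{"delta_rot": [0,0,-0.191],"slide": [-0.0053,-0.0349,0],"hand": 0.01},{"delta_rot": [0,0,-0.2292],"slide": [-0.0076,-0.0416,0],"hand": 0.01},{"delta_rot": [0,0,-0.2674],"slide": [-0.0103,-0.0481,0],"hand": 0.01},{"delta_rot": [0,0,-0.3056],"slide": [-0.0133,-0.0545,0],"hand": 0.01}]}}

```text
t: 14.9
position: [0.5814, -0.0356, 0.1797]
orientation: [[-0.87, 0.493, 0.007], [0.493, 0.87, -0.002], [-0.007, 0.002, -1.0]]
wrist_force: [5.7, -1.5, -2.2]
opening: 0.0144
finger_force: 8.0
```

```bash
python3 st.py
```

```text
t 14.9 pos [ 0.5814 -0.0356  0.1797] headyaw -29.54 F [ 5.7 -1.5 -2.2] T [-0.38 -1.01 -0.05] dq 40.45
```

In the tool's units: -0.35 rad is -0.2228.

>>> {"name": "play_rows", "arguments": {"increments": [{"delta_rot": [0,0,-0.0318],"slide": [-0.0006,-0.0059,0],"hand": 0.01},{"delta_rot": [0,0,-0.0637],"slide": [-0.0011,-0.0118,0],"hand": 0.01},{"delta_rot": [0,0,-0.0955],"slide": [-0.0018,-0.0176,0],"hand": 0.01},{"delta_rot": [0,0,-0.1273],"slide": [-0.0029,-0.0234,0],"hand": 0.01},{"delta_rot": [0,0,-0.1592],"slide": [-0.0042,-0.0292,0],"hand": 0.01},{"delta_rot": [0,0,-0.191],"slide": [-0.0058,-0.0349,0],"hand": 0.01},{"delta_rot": [0,0,-0.2228],"slide": [-0.0077,-0.0405,0],"hand": 0.01},{"delta_rot": [0,0,-0.2483],"slide": [-0.0095,-0.0449,0],"hand": 0.01}]}}

```text
t: 15.7
position: [0.5674, -0.0788, 0.1797]
orientation: [[-0.992, 0.126, 0.006], [0.126, 0.992, -0.001], [-0.006, 0.0, -1.0]]
wrist_force: [4.0, 0.6, -1.0]
opening: 0.0147
finger_force: 8.0
```

```bash
python3 st.py
```

```text
t 15.7 pos [ 0.5674 -0.0788  0.1797] headyaw -7.24 F [ 4.   0.6 -1. ] T [ 0.1  -0.78 -0.07] dq 27.05
```

>>> {"name": "play_rows", "arguments": {"increments": [{"delta_rot": [0,0,0],"slide": [-0.0003,-0.001,0],"hand": 0.01},{"delta_rot": [0,0,0],"slide": [-0.0004,-0.002,0],"hand": 0.01},{"delta_rot": [0,0,0],"slide": [-0.0005,-0.003,0],"hand": 0.01},{"delta_rot": [0,0,0],"slide": [-0.0005,-0.003,0],"hand": 0.01}]}}

```text
t: 16.1
position: [0.5672, -0.0802, 0.1796]
orientation: [[-0.992, 0.128, 0.005], [0.128, 0.992, 0.002], [-0.004, 0.003, -1.0]]
wrist_force: [3.9, 3.7, 3.1]
opening: 0.0147
finger_force: 8.0
```

```bash
python3 st.py
```

```text
t 16.1 pos [ 0.5672 -0.0802  0.1796] headyaw -7.36 F [3.9 3.7 3.1] T [ 0.74 -0.91  0.01] dq 0.28
```

>>> {"name": "play_rows", "arguments": {"increments": [{"delta_rot": [0,0,0],"slide": [-0.0004,-0.001,0],"hand": 0.01},{"delta_rot": [0,0,0],"slide": [-0.0005,-0.002,0],"hand": 0.01},{"delta_rot": [0,0,0],"slide": [-0.0005,-0.002,0],"hand": 0.01}]}}

```text
t: 16.4
position: [0.5672, -0.0804, 0.1795]
orientation: [[-0.992, 0.128, 0.004], [0.128, 0.992, 0.006], [-0.003, 0.006, -1.0]]
wrist_force: [3.4, 9.8, 3.3]
opening: 0.0146
finger_force: 8.0
```

```bash
python3 st.py
```

```text
t 16.4 pos [ 0.5672 -0.0804  0.1795] headyaw -7.35 F [3.4 9.8 3.3] T [ 1.79 -0.73  0.03] dq 0.27
```

Firm stop at 9.8 N with no movement, at the predicted closed position. I back off the pressure, open, and lift clear.

>>> {"name": "play_rows", "arguments": {"increments": [{"delta_rot": [0,0,0],"slide": [0,0.0015,0],"hand": 0.01},{"delta_rot": [0,0,0],"slide": [0,0.0015,0],"hand": 0.02},{"delta_rot": [0,0,0],"slide": [0,0.0015,0],"hand": 0.03},{"delta_rot": [0,0,0],"slide": [0,0.0015,0],"hand": 0.035},{"delta_rot": [0,0,0],"slide": [0,0.0015,-0.01],"hand": 0.035},{"delta_rot": [0,0,0],"slide": [0,0.0015,-0.04],"hand": 0.035},{"delta_rot": [0,0,0],"slide": [0,0.0015,-0.08],"hand": 0.035},{"delta_rot": [0,0,0],"slide": [0,0.0015,-0.12],"hand": 0.035}]}}

```text
t: 17.2
position: [0.5655, -0.0821, 0.2992]
orientation: [[-0.992, 0.128, -0.001], [0.128, 0.992, 0.0], [0.001, -0.0, -1.0]]
wrist_force: [0.5, -0.5, 0.7]
opening: 0.0351
finger_force: 0.0
```

>>> {"name": "play_rows", "arguments": {"increments": [{"delta_rot": [0,0,0],"slide": [0,0,0],"hand": 0.035},{"delta_rot": [0,0,0],"slide": [0,0,0],"hand": 0.035}]}}

```text
t: 17.4
position: [0.5665, -0.0822, 0.3]
orientation: [[-0.992, 0.128, 0.003], [0.128, 0.992, -0.001], [-0.003, -0.001, -1.0]]
wrist_force: [0.3, 0.4, -0.1]
opening: 0.0347
finger_force: 0.0
```

```bash
python3 st.py; python3 - <<'E'
from h import *
for n in ["scene","side","wrist"]:
    im,d,K,Rw,c=cam(n); P=pts(d,K,Rw,c); 
    if n=="wrist": save("wrist6.png",im)
    hsv=cv2.cvtColor(im,cv2.COLOR_RGB2HSV).astype(int)
    m=((hsv[...,0]<6)|(hsv[...,0]>174))&(hsv[...,1]>150)&(hsv[...,2]>80)&(abs(P[...,2]-.142)<.003)&(np.hypot(P[...,0]-.62,P[...,1]+.09)<.1)
    v=cv2.fitLine(P[m][:,:2].astype(np.float32),cv2.DIST_HUBER,0,.01,.01).ravel(); print(n,m.sum(),"bar yaw",np.degrees(np.arctan(v[1]/v[0])))
    w=(np.hypot(P[...,0]-.62,P[...,1]+.114)<.034)&(abs(P[...,2]-.134)<.004); print("disc z",np.median(P[w][:,2]))
    w=(np.hypot(P[...,0]-.567,P[...,1]+.08)<.03)&(abs(P[...,2]-.173)<.003); print("knob",P[w].mean(0) if w.any() else 0)
E
```

```text
t 17.4 pos [ 0.5665 -0.0822  0.3   ] headyaw -7.34 F [ 0.3  0.4 -0.1] T [ 0.   -0.01  0.04] dq 3.33
scene 157 bar yaw -6.726665
disc z 0.13444854687240804
knob [ 0.56504739 -0.08302187  0.17289055]
side 480 bar yaw -6.1508455
disc z 0.13304670768631466
knob [ 0.56785721 -0.07718395  0.17260776]
wrist 1576 bar yaw -6.539238
disc z 0.13410876429239743
knob [ 0.56756675 -0.08083403  0.17377013]
```

View pics/wrist6.png

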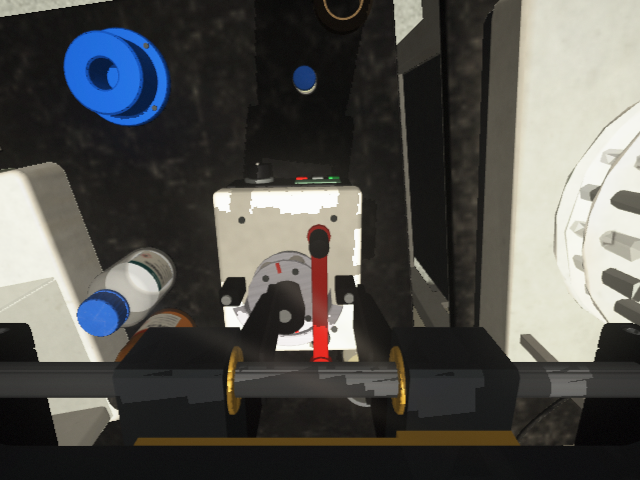

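The wrist view shows the red bar over the head's rim from (319,235) to (320,360), parallel to the pump's x axis (-6.5° against -6.3°). The head is still home and nothing is touching. I hand in.

```bash
python3 -c "
from station import arm
print(arm.close_job())"
```

```text
the job is handed in; nothing more can be done
None
```

The roller head is fully home on the spindle with its slot over the dogs, the red keeper is closed over its rim, the gripper is clear, and the job was handed in after about 17.5 s; the hand-in returned no verdict.

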